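Roll the vial onto the reading line and press read

ROBOT

A 6-joint arm with a two-finger parallel gripper is mounted at the origin on a cart in front of the work surface, level with it; the furniture and walls round the work are solid. World frame = base frame: x ahead of the robot, y to its left, z up, the work surface at z = 0. Lengths are in m, angles in rad, forces in N, time in s.
With the tool pointing down it reaches from about 0.425 to 0.95 m from the base axis. Payload 14.7 kg.
Tool frame: the origin (TCP) lies between the finger pads; the fingertips stand 14 mm ahead of it and the grasp point (between the pads) lies 5 mm behind it (env.nose_length is the distance from the TCP to the fingertips, in m); z points along the fingers, y is the line along which they close (so a half turn about z gives the same grasp; the last joint's range is limited). The gripper opens to 85 mm and grips with 20 to 120 N. Pads are 22 mm wide; open, the fingers measure 114 mm over their backs; the gripper's body (76 mm by 85 mm) begins 54 mm behind the grasp point. The pads swing forward as they close: fully open they stand 13 mm farther back than shut.
Start: joints at [-0.047, 0.48, 1.596, -0, 1.065, -0.047], TCP at [0.65, 0, 0.245] pointing down, gripper open.
Joint ranges: [-2.75, 2.75], [-0.82, 2.05], [0.23, 2.67], [-1.56, 4.7], [0.09, 2.69], [-2.92, 2.92]. Speed limits (rad/s): [1.89, 1.89, 2.39, 3.01, 3.01, 3.01].

INTERFACE

Orientations are given as a unit quaternion [x, y, z, w].
In Python, from workcell import telemetry, viewer, env gives the robot as it stands.
- The arm moves only by the shell command python3 -m creep 'ROWS' [FORCE]. ROWS is JSON, a list that holds one entry, the list of rows, each a list of 7 numbers: the shift along the world's x, y, z in mm, then the turn, a rotation vector about the world's x, y, z in degrees, then the opening, from 0 (shut) to 1 (fully open). A call has 1 to 8 rows; each row shifts and turns the commanded pose from where the row before left it; what a row does not reach is not made up. A row lasts 1/10 s, in which the tool goes at most 50 mm and 8.59 degrees, less where a joint would pass 70% of its speed; a pose out of reach is approached as far as the arm can. A call is refused whole if a number of a shift passes 50 or a number of a turn 8.59, either way. A call with a gripper value outside its range is refused whole. The fingers move at their own pace and stop on an object; FORCE is the grip in N (left out, the last holds). Time passes only in rows, so rows that do not move let the fingers close. It gives the time, the measured TCP pose, the force, the opening and the grip force at its end, in the units of the state.
- telemetry.observe(): the state, without advancing time (a new reading comes with each control period).
- viewer.get_image(name): name is "scene" or "side" or "wrist"; returns the picture (480x640x3 uint8, red, green, blue); there is no depth.
- viewer.calibration(name): a dict with "fx", "fy", "cx", "cy" (pixels), "D" ([k1, k2, p1, p2, k3] as OpenCV has them; the pictures are not rectified), "origin" and "orientation" of the camera in the world. Camera axes: x right, y up, looking along -z (the intrinsics and any distortion apply to the point x, -y, -z); pixel columns grow to the right and rows downward; lengths in m; the calibration is good to about 2 mm. A picture is of the moment at which its call begins: read the wrist's pose just before it. calibration takes no time and is no camera call; for the wrist camera it gives the pose at the moment of the call.
- env.close_job(): hands the job in; it is judged then, once.
The state is a dict: "t": time; "joint_pos": joint angles; "qvel": joint speeds; "joint_torque": joint torques, N m; "eef_pos": TCP position; "eef_rot": TCP orientation; "ft_force": force on the tool from outside, world axes, zero at the start; "torque": the same for the moment, N m; "opening": finger opening in m; "gripper_force": force on a finger pad.
Only numpy, scipy, OpenCV 4.12 (cv2) and the standard library are available. Lean on these libraries where they do the work, as an engineer would, in place of code of your own. Each camera call takes 0.05 s, during which the arm holds its last target. There are 200 camera calls.

TASK

The long capped vial must be read: with the fingertips, roll it over the plate of the reading station until it lies on and along the black line, and let go of it. Then press the button on top of the reader fully down and let it come back up. The vial is only rolled, never picked up; leave the short vial and everything else where it is.

Things in the scene. Friction and masses are not known exactly. Their poses are not given: they have to be found in the camera images.
- station: Reading station, fixed: white plate, upper face at z = 12 mm, spanning x -85 to +130, y -165 to +165 mm. Origin at table height below the line; x along the line to the reader, z up. The line: y = 0, x -82 to +84 mm, 4 mm wide, black, flush. Lips 5 mm high along the edges y = +-158 to 164 mm.
- window (a point): Centre of the round black window (22 mm across) of the reader, a grey block 42 x 60 x 40 mm (x, y, z of the station) fixed on the plate at the far end of the line. This point is at station x = 84, y = 0, z = 28 mm; the block behind it spans x 87 to 129, y -30 to +30 mm, its top at z = 52 mm.
- long_vial: The vial to roll: smooth glass, black cap, 30 mm across all along, 110 mm long, about 60 g. Lies on the plate (axis at z = 27 mm), on either side of the line, 65 to 95 mm off, up to 5 degrees askew. Origin mid-axis; x along the axis from cap to base, towards the reader; y and z turn as it rolls. Rolls easily when pushed at or above mid height (friction 0.4); let go at 30 mm/s it stops within 3 mm.
- short_vial: Another capped glass vial, same diameter 30 mm but only 60 mm long, lying on the plate on the other side of the line, 65 to 95 mm from it. Leave it alone. Origin at the middle of its axis, x along the axis.
- read_button_top (a point): Centre of the upper face of the round grey push button (26 mm across) on top of the reader; it is pressed straight down, 6 mm of travel, 4 N when fully down, and springs back.
- read_button (a joint): Travel of the button in m: 0 released, 0.006 fully down.
- cup: Bystander: clear sample cup, 35 mm across, 55 mm high, standing on the table to the station's +y side. Origin at the centre of its underside.
- forceps: Bystander: steel forceps, 16 x 126 x 10 mm, lying on the table to the station's -y side. Origin at the middle of the underside.
- beaker: Bystander: glass beaker, 52 mm across, 69 mm high, standing far to the right. Origin at the centre of its underside.
- bottle: Bystander: white bottle with a screw cap, 54 mm across, 120 mm high, standing at the back left. Origin at the centre of its underside.
- screwdriver: Bystander: screwdriver, 25 x 183 x 25 mm, lying at the front right. Origin at the middle of the underside.
Mind the look-alikes: they are no part of the job. What is shaped like the long_vial but purple is not meant.

How it is judged:
On the way, in this order (a step that is already met when the one before it is completed fails the run):
1. the long vial has rolled (not slid) through more than a third of a turn on the plate (angle between long_vial's own z axis and vertical above 2.2 rad and height (world z) of long_vial below 0.031 m), for 0.05 s.
2. the long vial lies at rest on and along the line, let go (y of long_vial in the frame of station between -0.008 and 0.008 m and x of long_vial in the frame of station between -0.045 and 0.027 m and angle between the x axis of long_vial and the x axis of station, either way round below 0.16 rad and height (world z) of long_vial between 0.023 and 0.031 m and linear speed of long_vial below 0.01 m/s and angular speed of long_vial below 0.5 rad/s and contact force between long_vial and the fingers below 0.05 N), for 0.3 s.
3. the button is pressed down while the vial lies on the line (y of long_vial in the frame of station between -0.008 and 0.008 m and x of long_vial in the frame of station between -0.045 and 0.027 m and angle between the x axis of long_vial and the x axis of station, either way round below 0.16 rad and height (world z) of long_vial between 0.023 and 0.031 m and value of joint read_button above 0.0045 m), for 0.05 s.
4. the button has come back up (value of joint read_button below 0.0015 m), for 0.05 s.
At the end, for the whole second after the job is handed in: The long vial lies at rest on the plate, the middle of its axis within 8 mm of the line, its axis within 9 degrees of the line, its middle between 45 mm nearer to the robot and 27 mm nearer to the reader than the station's origin; the button is up again after a full press (at least 4.5 of 6 mm) (y of long_vial in the frame of station between -0.008 and 0.008 m and x of long_vial in the frame of station between -0.045 and 0.027 m and angle between the x axis of long_vial and the x axis of station, either way round below 0.16 rad and height (world z) of long_vial between 0.023 and 0.031 m and linear speed of long_vial below 0.01 m/s and angular speed of long_vial below 0.5 rad/s and value of joint read_button below 0.0015 m); the robot touches nothing.
It fails at once if the long vial is lifted (more than 8 mm) (height (world z) of long_vial above 0.035 m).
It fails at once if the button is pressed while the vial is not on the line (value of joint read_button above 0.003 m and not (y of long_vial in the frame of station between -0.008 and 0.008 m and x of long_vial in the frame of station between -0.045 and 0.027 m and angle between the x axis of long_vial and the x axis of station, either way round below 0.16 rad and height (world z) of long_vial between 0.023 and 0.031 m)).
It fails at once if the short vial is moved more than 12 mm (distance of short_vial from where it was at the start of the episode above 0.012 m).
It fails at once if the cup, forceps, beaker, bottle or screwdriver is moved more than 15 mm (distance of any of cup, forceps, beaker, bottle, screwdriver from where it was at the start of the episode above 0.015 m).
It also fails if it takes over 45 s, if anything falls off the work surface, if the arm or the gripper's body presses on something with over 40 N, if the wrist force passes 120 N, or if a joint passes its speed limit or range.

## Working session

There is one attempt and no reset: what is moved stays moved. The work goes in short steps, Python scripts to look and compute and a shell command to move; the robot and the scene stay as the last step left them, time stands still between calls to the robot, and variables do not carry over. Pictures are saved under pics/ and viewed, at most 10 in all, crops included, and the job is handed in when it is done.

```bash
mkdir -p pics; ls; python3 - <<'E'
from workcell import telemetry, viewer, env
import cv2
s=telemetry.observe();print(s)
for n in("scene","side"):
    im=viewer.get_image(n);cv2.imwrite(f"pics/{n}0.png",im[:,:,::-1]);print(n,viewer.calibration(n))
E
```

```text
pics
{'t': 0.0, 'joint_pos': array([-4.65850456e-02,  4.80829409e-01,  1.59689597e+00, -2.72337759e-05,
        1.06512357e+00, -4.65916244e-02]), 'qvel': array([ 0.00057344,  0.00069272, -0.00157969,  0.00024883, -0.00094831,
       -0.00041588]), 'joint_torque': array([ 2.41355090e-03, -9.50650907e+01, -4.30184269e+01, -5.27583288e-04,
        1.24796593e-02,  1.26860105e-04]), 'eef_pos': array([6.49581141e-01, 4.16998130e-05, 2.44665733e-01]), 'eef_rot': array([ 7.07099646e-01,  7.07113637e-01, -4.31803215e-04, -4.56351258e-04]), 'ft_force': array([ 0.03250578, -0.45069027,  0.27607768]), 'torque': array([ 0.00275507,  0.0373718 , -0.00271825]), 'gripper_force': 0.0, 'opening': 0.08516687287329966}
scene {'fx': 512.4153305762472, 'fy': 512.4153305762472, 'cx': 334.66724878109994, 'cy': 237.2875462068905, 'D': array([-0.06468858,  0.        ,  0.        ,  0.        ,  0.        ]), 'origin': array([-3.03927337e-04, -1.16841459e+00,  7.72612122e-01]), 'orientation': array([ 0.4868251 , -0.11372772, -0.20696936,  0.84097028])}
side {'fx': 551.0821537936001, 'fy': 551.0821537936001, 'cx': 308.9696170188635, 'cy': 239.17387862617852, 'D': array([0.02652263, 0.        , 0.        , 0.        , 0.        ]), 'origin': array([ 0.06218809, -1.36467128,  0.88097972]), 'orientation': array([ 0.48760684, -0.10166199, -0.15306389,  0.85350797])}
```

View pics/scene0.png

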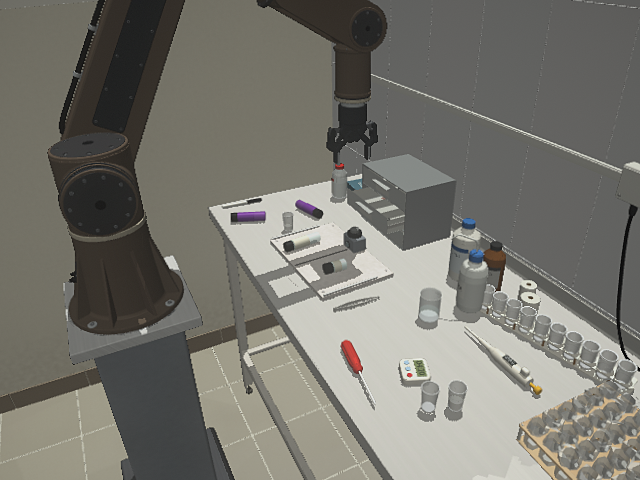

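View pics/side0.png

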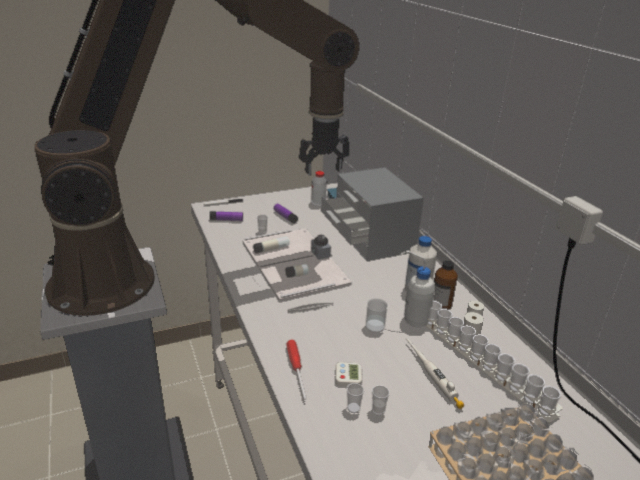

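Candidates in the scene view: the clear vial with a black cap at (303,242) on the plate is the longer one. The clear vial at (335,266) is the short one. The purple vials at (248,216) and (309,209) are off the plate. I choose (303,242), and the crop is the check. The reader with its dark button is at (355,238).

```bash
cat > h.py <<'E'
from workcell import telemetry, viewer, env
import cv2, numpy as np
from scipy.spatial.transform import Rotation as R
def snap(n):
    c=viewer.calibration(n); return viewer.get_image(n)[:,:,::-1].copy(), c
def ray(c,uv):
    K=np.array([[c['fx'],0,c['cx']],[0,c['fy'],c['cy']],[0,0,1]])
    p=cv2.undistortPoints(np.array(uv,float).reshape(-1,1,2),K,c['D']).reshape(-1,2)
    d=np.c_[p[:,0],-p[:,1],-np.ones(len(p))]
    return R.from_quat(c['orientation']).apply(d)
def plane(c,uv,z):
    d=ray(c,uv); o=c['origin']; return o+d*((z-o[2])/d[:,2])[:,None]
def proj(c,P):
    K=np.array([[c['fx'],0,c['cx']],[0,c['fy'],c['cy']],[0,0,1]])
    q=R.from_quat(c['orientation']).inv().apply(np.atleast_2d(P)-c['origin'])*[1,-1,-1]
    return cv2.projectPoints(q,np.zeros(3),np.zeros(3),K,c['D'])[0].reshape(-1,2)
E
python3 - <<'E'
from h import *
c=viewer.calibration('scene')
print(plane(c,[(271,241),(320,294),(392,272),(334,224)],.012).round(3))
print(plane(c,[(285,246),(319,237),(326,269),(346,262)],.027).round(3),plane(c,[(355,232)],.06).round(3))
im=cv2.imread('pics/scene0.png')[170:310,200:400]
cv2.imwrite('pics/crop0.png',cv2.resize(im,None,fx=4,fy=4,interpolation=cv2.INTER_CUBIC))
w,cw=snap('wrist');cv2.imwrite('pics/w0.png',w);print(cw)
E
```

```text
[[ 0.422  0.075  0.012]
 [ 0.435 -0.229  0.012]
 [ 0.647 -0.231  0.012]
 [ 0.633  0.08   0.012]]
[[ 0.439  0.005  0.027]
 [ 0.546  0.005  0.027]
 [ 0.489 -0.155  0.027]
 [ 0.551 -0.15   0.027]] [[ 0.624 -0.07   0.06 ]]
{'fx': 421.20149504722974, 'fy': 421.20149504722974, 'cx': 320.1170227318749, 'cy': 240.3322075267841, 'D': array([-0.05100468,  0.        ,  0.        ,  0.        ,  0.        ]), 'origin': array([0.65057948, 0.08610186, 0.37240331]), 'orientation': array([-1.66735442e-01,  7.31691956e-04,  2.89440652e-04,  9.86001356e-01])}
```

View pics/crop0.png

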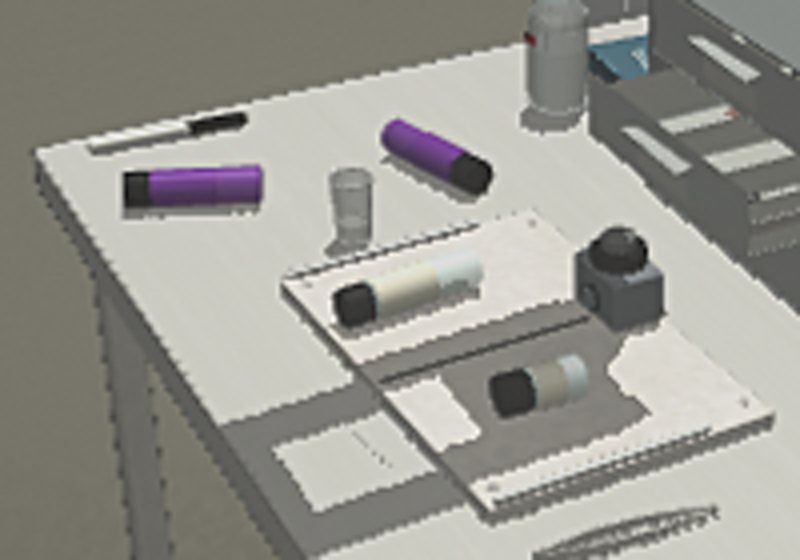

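View pics/w0.png

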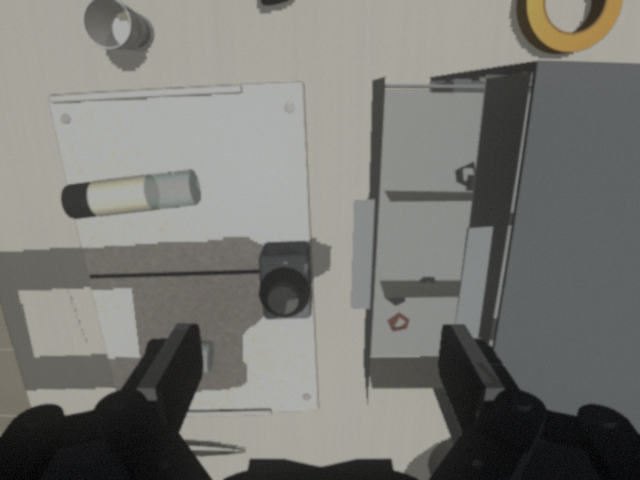

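The crop confirms it: the long clear vial is on the +y side of the line, and the short vial is on the −y side. In the wrist view the long vial runs from (63,202) to (200,188), the line from (90,275) to (260,271), and the button is at about (285,295).

```bash
python3 - <<'E'
from h import *
c=viewer.calibration('wrist')
# line + vial automatically refined
im=cv2.imread('pics/w0.png'); g=im.max(2)
ptsl=[]
for u in range(100,250,6):
    col=g[262:285,u].astype(float); v=262+np.argmin(cv2.GaussianBlur(col[:,None],(1,3),0)); ptsl.append((u,v))
L=plane(c,ptsl,.012); k=np.polyfit(L[:,0],L[:,1],1); print('line y=',k,'ang deg',np.degrees(np.arctan(k[0])), 'rms',np.std(L[:,1]-np.polyval(k,L[:,0])))
ends=plane(c,[(90,275),(260,271)],.012);print(ends.round(4))
th=np.arctan(k[0]); ex=np.array([np.cos(th),np.sin(th),0]); ey=np.array([-np.sin(th),np.cos(th),0])
cor=plane(c,[(51,97),(303,83)],.012);print('corners',cor.round(4))
# station origin: from near line end
o=ends[0]+82*.001*ex; o2=cor[1]-.130*ex-.165*ey; o3=cor[0]+.085*ex-.165*ey; print('origin',o.round(4),o2.round(4),o3.round(4))
m=lambda p:(((p-o)@ex).round(4),((p-o)@ey).round(4))
V=plane(c,[(63,202),(200,188)],.027)
# silhouette edges
for n,p in(('cap',V[0]),('base',V[1])): print(n,p.round(4),m(p))
print('vial ang rel', np.degrees(np.arctan2(*(V[1]-V[0])[1::-1])-th))
print('button',plane(c,[(285,297)],.065).round(4),(o+.108*ex).round(4))
# short vial from scene
s=viewer.calibration('scene');S=plane(s,[(326,269),(346,262)],.027);print('short',[m(p) for p in S])
E
```

```text
line y= [ 0.03662122 -0.09141005] ang deg 2.0973042745649666 rms 0.00030285239550684157
[[ 0.4317 -0.0744  0.012 ]
 [ 0.5942 -0.0697  0.012 ]]
corners [[0.4262 0.0867 0.012 ]
 [0.6363 0.0951 0.012 ]]
origin [ 0.5136 -0.0714  0.012 ] [ 0.5124 -0.0746  0.012 ] [ 0.5172 -0.0751  0.012 ]
cap [0.4292 0.0005 0.027 ] (np.float64(-0.0817), np.float64(0.075))
base [0.5496 0.0121 0.027 ] (np.float64(0.0391), np.float64(0.0822))
vial ang rel 3.396292663545444
button [[ 0.6217 -0.0697  0.065 ]] [ 0.6216 -0.0675  0.012 ]
short [(np.float64(-0.0279), np.float64(-0.0828)), (np.float64(0.0347), np.float64(-0.0801))]
```

Geometry is good enough: station origin is about (0.514, −0.073) with heading 2.1°, and the vial is at station (−21, +78) mm, 3.4° askew. I'll put both fingertips, half open, on the +y side of the vial and parallel to it.

```bash
python3 -m creep '[[[-23,6,0,0,0,1,0.6],[-23,6,0,0,0,1,0.6],[-23,6,0,0,0,1,0.6],[-23,6,0,0,0,1,0.6],[-23,6,0,0,0,1,0.6],[-23,7,0,0,0,0.5,0.6],[-23,8,0,0,0,0,0.6],[0,0,0,0,0,0,0.6]]]' 
python3 -m creep '[[[0,0,-25,0,0,0,0.6],[0,0,-25,0,0,0,0.6],[0,0,-25,0,0,0,0.6],[0,0,-25,0,0,0,0.6],[0,0,-20,0,0,0,0.6],[0,0,0,0,0,0,0.6],[0,0,0,0,0,0,0.6]]]'
python3 - <<'E'
from h import *
s=telemetry.observe();print(s['t'],s['eef_pos'],s['opening'],R.from_quat(s['eef_rot']).as_matrix().round(3))
w,c=snap('wrist');cv2.imwrite('pics/w1.png',w)
E
```

```text
t: 0.95
eef_pos: [0.4862, 0.0457, 0.2451]
eef_rot: [0.672, 0.74, -0.001, -0.001]
ft_force: [-0.2, -0.3, -0.8]
opening: 0.0511
gripper_force: 0.0
t: 1.65
eef_pos: [0.4894, 0.0449, 0.1254]
eef_rot: [0.672, 0.74, -0.0, -0.0]
ft_force: [0.5, 0.2, 0.0]
opening: 0.0513
gripper_force: 0.0
1.65 [0.48936017 0.04491855 0.12540832] 0.05131740729163472 [[-0.096  0.995 -0.001]
 [ 0.995  0.096 -0.   ]
 [ 0.    -0.001 -1.   ]]
```

View pics/w1.png

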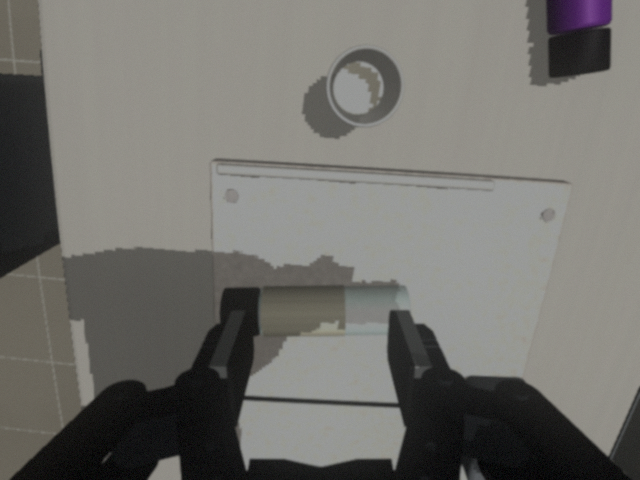

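The vial (220–410, 310) is horizontal in the picture, so it is parallel to the fingers; tips are at about (235,315) and (402,315), and the line is at row 400. I'll recompute the positions from this nearer view.

```bash
python3 - <<'E'
from h import *
c=viewer.calibration('wrist')
L=plane(c,[(250,399),(390,404)],.012);print('line',L.round(4))
cor=plane(c,[(211,160),(571,182)],.012);print('cor',cor.round(4))
V=plane(c,[(221,312),(411,310)],.027);print('axis-ish',V.round(4))
top=plane(c,[(221,289),(300,286),(405,286)],.038);print('far edge',top.round(4))
th=np.arctan2(*(cor[1]-cor[0])[1::-1]);print(np.degrees(th))
s=telemetry.observe();M=R.from_quat(s['eef_rot']).as_matrix();t=s['eef_pos']
for dx in(-.011,.011):
  for dz in(.005,.014): print(dx,dz,proj(c,t+M@np.array([dx,-.0257,dz])).round(0),proj(c,t+M@np.array([dx,.0257,dz])).round(0))
E
```

```text
line [[ 0.4526 -0.076   0.012 ]
 [ 0.5517 -0.0708  0.012 ]]
cor [[0.4236 0.0894 0.012 ]
 [0.6345 0.0974 0.012 ]]
axis-ish [[4.344e-01 3.000e-04 2.700e-02]
 [5.492e-01 1.280e-02 2.700e-02]]
far edge [[0.4365 0.0214 0.038 ]
 [0.4809 0.0277 0.038 ]
 [0.5399 0.0333 0.038 ]]
2.1960760308011067
-0.011 0.005 [[249. 368.]] [[386. 368.]]
-0.011 0.014 [[253. 354.]] [[383. 354.]]
0.011 0.005 [[246. 316.]] [[390. 317.]]
0.011 0.014 [[250. 305.]] [[386. 305.]]
```

```bash
python3 -m creep '[[[0,0,-25,0,0,0,0.6],[0,0,-25,0,0,0,0.6],[0,0,-25,0,0,0,0.6],[0,0,-12,0,0,0,0.6],[0,0,-6,0,0,0,0.6],[0,0,-4,0,0,0,0.6],[0,0,0,0,0,0,0.6],[0,0,0,0,0,0,0.6]]]'
python3 -m creep '[[[0,-2,0,0,0,0,0.6],[0,-2,0,0,0,0,0.6],[0,-2,0,0,0,0,0.6],[0,-2,0,0,0,0,0.6],[0,-2,0,0,0,0,0.6],[0,-2,0,0,0,0,0.6],[0,-2,0,0,0,0,0.6],[0,-2,0,0,0,0,0.6]]]'
python3 - <<'E'
from h import *
w,c=snap('wrist');cv2.imwrite('pics/w2.png',w)
E
```

```text
t: 2.5
eef_pos: [0.4895, 0.0451, 0.029]
eef_rot: [0.672, 0.74, 0.0, 0.0]
ft_force: [1.2, -0.7, 0.1]
opening: 0.0516
gripper_force: 0.0
t: 3.3
eef_pos: [0.489, 0.0288, 0.0283]
eef_rot: [0.672, 0.74, -0.0, -0.0]
ft_force: [-0.3, 0.5, -0.3]
opening: 0.0512
gripper_force: 0.0
```

View pics/w2.png

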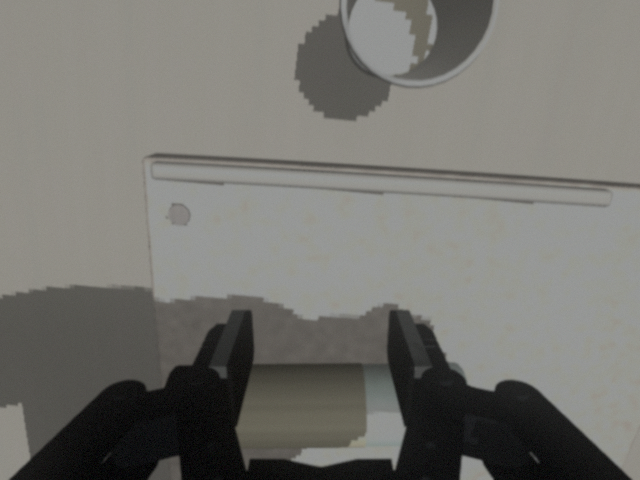

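Fingertips (240,313) and (400,313) are just behind the vial, whose far edge at row 365 is parallel. Now I roll it, turning 3.3° back on the way.

```bash
python3 -m creep '[[[0,-3,0,0,0,0,0.6],[0,-4,0,0,0,-0.2,0.6],[0,-4,0,0,0,-0.2,0.6],[0.2,-4,0,0,0,-0.2,0.6],[0.2,-4,0,0,0,-0.3,0.6],[0.2,-4,0,0,0,-0.3,0.6],[0.2,-4,0,0,0,-0.3,0.6],[0.2,-4,0,0,0,-0.3,0.6]]]'
python3 -m creep '[[[0.2,-4,0,0,0,-0.3,0.6],[0.2,-4,0,0,0,-0.3,0.6],[0.2,-4,0,0,0,-0.3,0.6],[0.2,-4,0,0,0,-0.3,0.6],[0.2,-3,0,0,0,-0.3,0.6],[0.2,-3,0,0,0,0,0.6],[0.1,-2,0,0,0,0,0.6],[0,-1,0,0,0,0,0.6]]]'
python3 - <<'E'
from h import *
a,_=snap('scene');b,_=snap('side')
a=cv2.resize(a[200:310,250:410],None,fx=5,fy=5,interpolation=cv2.INTER_CUBIC)
cv2.imwrite('pics/s3.png',a); cv2.imwrite('pics/side3.png',b)
E
```

```text
t: 4.15
eef_pos: [0.4901, -0.0023, 0.0283]
eef_rot: [0.684, 0.729, 0.0, 0.0]
ft_force: [0.6, 0.3, 0.2]
opening: 0.0515
gripper_force: 0.0
t: 4.95
eef_pos: [0.4913, -0.0272, 0.0283]
eef_rot: [0.693, 0.721, 0.0, 0.0]
ft_force: [-0.2, 0.7, -0.2]
opening: 0.0512
gripper_force: 0.0
```

View pics/s3.png

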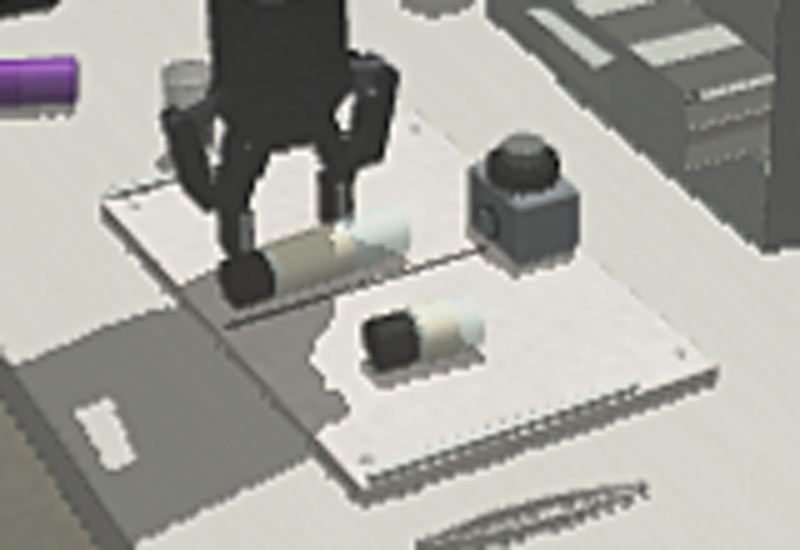

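The vial lies parallel to the line, cap end at crop (245,283), base end at crop (400,228), with the fingers behind it. I'll measure the remainder and check the button too.

```bash
python3 - <<'E'
from h import *
c=viewer.calibration('scene'); f=lambda p:(np.array(p)+.5)/5-.5+[250,200]
V=plane(c,f([(228,283),(404,230)]),.027);L=plane(c,f([(230,326),(478,252)]),.012)
ex=(L[1]-L[0])/np.linalg.norm(L[1]-L[0]);ey=np.array([-ex[1],ex[0],0])
print(V.round(4),L.round(4)); print('vial from line',[(((p-L[0])@ex-.082).round(4),((p-L[0])@ey).round(4)) for p in V])
print('button',plane(c,f([(524,150)]),.062).round(4))
E
```

```text
[[ 0.4425 -0.0586  0.027 ]
 [ 0.5531 -0.054   0.027 ]] [[ 0.4348 -0.0773  0.012 ]
 [ 0.5903 -0.0732  0.012 ]]
vial from line [(np.float64(-0.0738), np.float64(0.0184)), (np.float64(0.0368), np.float64(0.0202))]
button [[ 0.6273 -0.0597  0.062 ]]
```

```bash
python3 -m creep '[[[0.1,-2,0,0,0,0,0.6],[0.1,-3,0,0,0,0,0.6],[0.1,-3,0,0,0,0,0.6],[0.1,-3,0,0,0,0,0.6],[0.1,-3,0,0,0,0,0.6],[0.1,-2,0,0,0,0,0.6],[0.1,-2,0,0,0,0,0.6],[0,-1,0,0,0,0,0.6]]]'
python3 -m creep '[[[0,0,0,0,0,0,0.6],[0,4,0,0,0,0,0.6],[0,8,0,0,0,0,0.6],[0,10,0,0,0,0,0.6],[0,8,10,0,0,0,0.6],[0,5,30,0,0,0,0.6],[0,5,40,0,0,0,0.6],[0,0,40,0,0,0,0.6]]]'
python3 - <<'E'
from h import *
a,c=snap('scene');b,_=snap('side');w,_=snap('wrist')
a=cv2.resize(a[200:310,250:410],None,fx=5,fy=5,interpolation=cv2.INTER_CUBIC)
b=cv2.resize(b[220:300,230:360],None,fx=4,fy=4,interpolation=cv2.INTER_CUBIC)
w=cv2.resize(w,(400,300))
cv=np.zeros((560,800,3),np.uint8);cv[:]=0
cv2.imwrite('pics/s4.png',a);cv2.imwrite('pics/w4.png',w)
E
```

```text
t: 5.85
eef_pos: [0.492, -0.0462, 0.0283]
eef_rot: [0.693, 0.72, 0.0, 0.0]
ft_force: [0.6, -0.1, -0.4]
opening: 0.0513
gripper_force: 0.0
t: 6.65
eef_pos: [0.4913, -0.0047, 0.15]
eef_rot: [0.693, 0.721, -0.0, -0.0]
ft_force: [0.8, -0.5, 0.2]
opening: 0.0511
gripper_force: 0.0
```

View pics/s4.png

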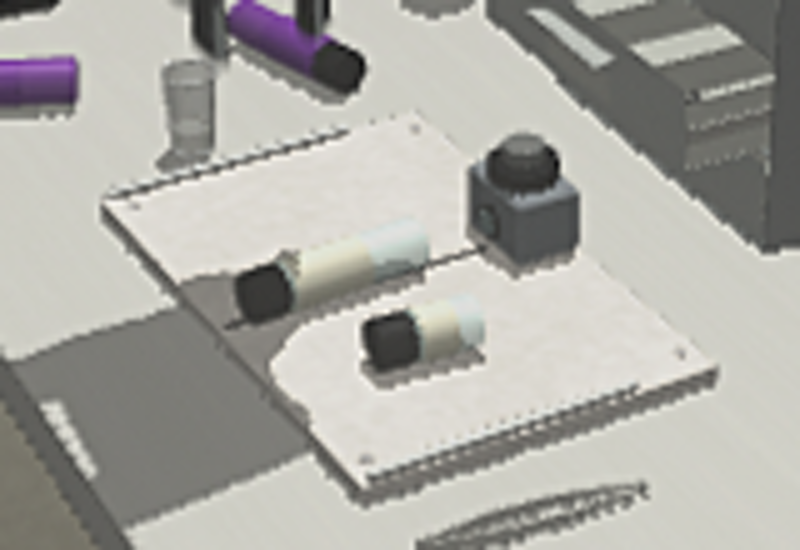

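The vial now lies over the line with the fingers clear. The cap face is near crop (247,298), the base near (424,243), and the line shows at (230,326) and (478,252).

```bash
python3 - <<'E'
from h import *
c=viewer.calibration('scene'); f=lambda p:(np.array(p)+.5)/5-.5+[250,200]
V=plane(c,f([(247,298),(424,243)]),.027);L=plane(c,f([(230,326),(478,252)]),.012)
ex=(L[1]-L[0])/np.linalg.norm(L[1]-L[0]);ey=np.array([-ex[1],ex[0],0])
print('vial from line',[(((p-L[0])@ex-.082).round(4),((p-L[0])@ey).round(4)) for p in V])
c=viewer.calibration('wrist');w,_=snap('wrist');cv2.imwrite('pics/w5.png',w);print(c['origin'],telemetry.observe()['t'])
E
```

```text
vial from line [(np.float64(-0.0713), np.float64(-0.0006)), (np.float64(0.0398), np.float64(0.0022))]
[0.49032135 0.08078972 0.27894856] 6.85
```

View pics/w5.png

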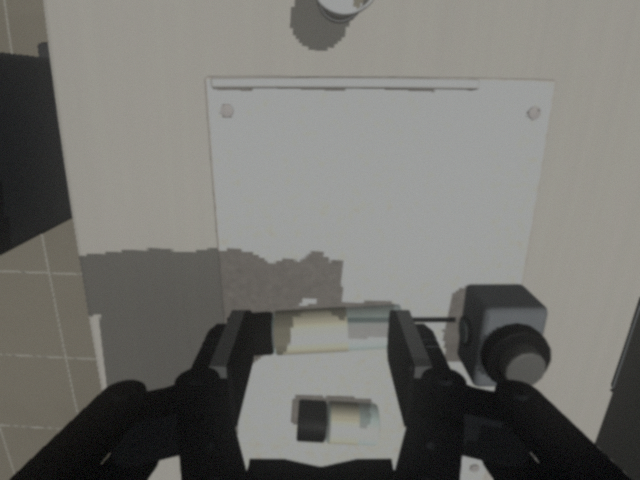

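The vial is between rows ~306 and ~352 at columns 275–390; the line emerges at (415–455,320). The button's grey top is centred at (524,368).

```bash
python3 - <<'E'
from h import *
c=viewer.calibration('wrist')
L=plane(c,[(420,319.5),(453,320)],.012);print('line',L.round(4))
for u,a,b in((280,308,355),(390,305,349.5)):
    P=plane(c,[(u,a),(u,b)],.027);print(P.mean(0).round(4),P[0]-P[1])
d=ray(c,[(524,368)])[0];o=c['origin']
for z in(.055,.06,.065,.07,.075): print(z,(o+d*(z-o[2])/d[2]).round(4))
s=viewer.calibration('scene');d=ray(s,[((524.5)/5-.5+250,(147.5)/5-.5+200)])[0];o=s['origin']
for z in(.055,.06,.065,.07,.075): print('sc',z,(o+d*(z-o[2])/d[2]).round(4))
print(telemetry.observe()['eef_pos'])
E
```

```text
line [[ 0.568  -0.0691  0.012 ]
 [ 0.592  -0.0688  0.012 ]]
[ 0.4689 -0.0739  0.027 ] [-0.0002295   0.03699735  0.        ]
[ 0.5438 -0.0677  0.027 ] [-0.00338656  0.03467789  0.        ]
0.055 [ 0.6267 -0.078   0.055 ]
0.06 [ 0.6236 -0.0744  0.06  ]
0.065 [ 0.6205 -0.0708  0.065 ]
0.07 [ 0.6175 -0.0673  0.07  ]
0.075 [ 0.6144 -0.0637  0.075 ]
sc 0.055 [ 0.6352 -0.0457  0.055 ]
sc 0.06 [ 0.6308 -0.0535  0.06  ]
sc 0.065 [ 0.6263 -0.0613  0.065 ]
sc 0.07 [ 0.6219 -0.0691  0.07  ]
sc 0.075 [ 0.6175 -0.077   0.075 ]
[ 0.49254699 -0.00534562  0.14979602]
```

```bash
python3 - <<'E'
from h import *
cw=dict(fx=421.2015,fy=421.2015,cx=320.117,cy=240.332,D=np.array([-.051,0,0,0,0]),origin=np.array([.65058,.0861,.3724]),orientation=np.array([-1.66735442e-01,7.31691956e-04,2.89440652e-04,9.86001356e-01]))
cs=viewer.calibration('scene')
def tri(a,b):
    da,db=ray(cw,[a])[0],ray(cs,[b])[0];A=np.c_[da,-db];t=np.linalg.lstsq(A,cs['origin']-cw['origin'],rcond=None)[0]
    p,q=cw['origin']+da*t[0],cs['origin']+db*t[1];print(((p+q)/2).round(3),np.linalg.norm(p-q).round(4))
tri((362,307),(690/4+200,170/4+170)); tri((363,201),(622/4+200,128/4+170))
tri((370,388),(750/4+200,190/4+170))
E
python3 -m creep '[[[16,0,10,0,0,0,0],[16,0,0,0,0,0,0],[16,-4,0,0,0,0,0],[16,-10,0,0,0,0,0],[16,-12,0,0,0,0,0],[16,-12,0,0,0,0,0],[16,-12,0,0,0,0,0],[15,-13,0,0,0,0,0]]]'
```

```text
[ 0.683 -0.06   0.102] 0.0053
[0.677 0.02  0.103] 0.0028
[ 0.691 -0.124  0.113] 0.0077
t: 7.65
eef_pos: [0.6188, -0.0689, 0.1569]
eef_rot: [0.693, 0.721, -0.001, -0.001]
ft_force: [-0.0, -0.3, -0.8]
opening: -0.0003
gripper_force: 0.0
```

The drawer handles are at x ≥ 0.677, z about 0.10 m, so the shut fingers at x = 0.619 clear them. Descend over the button.

```bash
python3 -m creep '[[[0,0,-20,0,0,0,0],[0,0,-20,0,0,0,0],[0,0,-15,0,0,0,0],[0,0,-8,0,0,0,0],[0,0,-5,0,0,0,0],[0,0,0,0,0,0,0]]]'
python3 -m creep '[[[0,0,-2,0,0,0,0],[0,0,-2,0,0,0,0],[0,0,-2,0,0,0,0],[0,0,-1,0,0,0,0],[0,0,0,0,0,0,0]]]'
```

```text
t: 8.25
eef_pos: [0.6187, -0.0688, 0.0898]
eef_rot: [0.693, 0.721, -0.0, -0.0]
ft_force: [0.3, 0.4, -0.5]
opening: -0.0001
gripper_force: 0.0
t: 8.75
eef_pos: [0.6194, -0.069, 0.0835]
eef_rot: [0.693, 0.721, 0.0, 0.0]
ft_force: [2.6, 1.0, 2.3]
opening: 0.0
gripper_force: 1.5
```

```bash
python3 -m creep '[[[0,0,-1,0,0,0,0],[0,0,-1,0,0,0,0],[0,0,0,0,0,0,0]]]'; python3 -m creep '[[[0,0,-1,0,0,0,0],[0,0,-1,0,0,0,0],[0,0,0,0,0,0,0]]]'; python3 -m creep '[[[0,0,-1,0,0,0,0],[0,0,0,0,0,0,0],[0,0,0,0,0,0,0]]]'
```

```text
t: 9.05
eef_pos: [0.6195, -0.069, 0.0819]
eef_rot: [0.693, 0.721, 0.0, 0.0]
ft_force: [1.0, 1.3, 11.0]
opening: -0.0002
gripper_force: 5.5
t: 9.35
eef_pos: [0.6197, -0.069, 0.0814]
eef_rot: [0.693, 0.721, 0.001, 0.001]
ft_force: [-7.4, 2.5, 35.7]
opening: 0.0001
gripper_force: 18.1
t: 9.65
eef_pos: [0.6197, -0.069, 0.0812]
eef_rot: [0.693, 0.721, 0.001, 0.001]
ft_force: [-11.0, 3.2, 48.2]
opening: -0.0002
gripper_force: 24.4
```

Bottomed out: the force rises steeply past 4 N. Release and retreat clear.

```bash
python3 -m creep '[[[0,0,4,0,0,0,0],[0,0,5,0,0,0,0],[0,0,10,0,0,0,0],[0,0,25,0,0,0,0],[0,0,30,0,0,0,0],[0,0,30,0,0,0,0],[0,0,0,0,0,0,0],[0,0,0,0,0,0,0]]]'
python3 - <<'E'
from h import *
a,c=snap('scene')
a=cv2.resize(a[200:310,250:410],None,fx=5,fy=5,interpolation=cv2.INTER_CUBIC)
b=cv2.imread('pics/s4.png'); d=cv2.absdiff(a,b)[:, :].max(2); 
cv2.imwrite('pics/s6.png',a); m=d[210:330,200:440];print('vial region change',(m>40).mean(), 'short',(d[290:390,350:490]>40).mean())
E
```

```text
t: 10.45
eef_pos: [0.619, -0.069, 0.1829]
eef_rot: [0.693, 0.721, 0.0, 0.0]
ft_force: [0.7, 0.3, -0.6]
opening: 0.0002
gripper_force: 0.0
vial region change 0.16819444444444445 short 0.42314285714285715
```

View pics/s6.png

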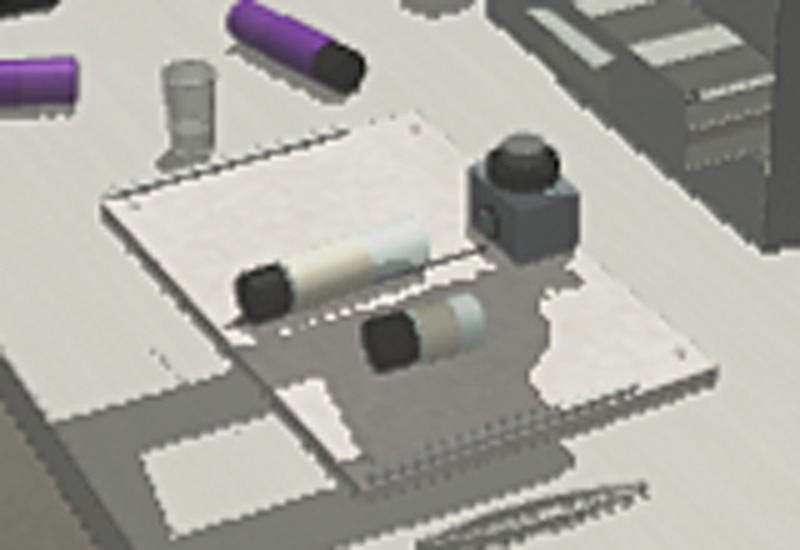

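Nothing on the plate has moved and the button looks up. To confirm a genuine full stroke, I'll do a second press slowly and read the spring slope.

```bash
python3 -m creep '[[[0,0,-30,0,0,0,0],[0,0,-30,0,0,0,0],[0,0,-20,0,0,0,0],[0,0,-10,0,0,0,0],[0,0,-4,0,0,0,0],[0,0,0,0,0,0,0]]]'|grep -E 'eef_pos|ft'
q(){ grep -E 'eef_pos|ft'; }
python3 -m creep '[[[0,0,-2,0,0,0,0],[0,0,0,0,0,0,0],[0,0,0,0,0,0,0]]]'|q
python3 -m creep '[[[0,0,-1,0,0,0,0],[0,0,0,0,0,0,0],[0,0,0,0,0,0,0]]]'|q
python3 -m creep '[[[0,0,-1,0,0,0,0],[0,0,0,0,0,0,0],[0,0,0,0,0,0,0]]]'|q
python3 -m creep '[[[0,0,-1,0,0,0,0],[0,0,0,0,0,0,0],[0,0,0,0,0,0,0]]]'|q
python3 -m creep '[[[0,0,-1,0,0,0,0],[0,0,0,0,0,0,0],[0,0,0,0,0,0,0]]]'|q
python3 -m creep '[[[0,0,-1,0,0,0,0],[0,0,0,0,0,0,0],[0,0,0,0,0,0,0]]]'|q
```

```text
eef_pos: [0.6187, -0.0689, 0.0879]
ft_force: [-0.7, -0.8, 1.4]
eef_pos: [0.6196, -0.0691, 0.0871]
ft_force: [1.2, -0.5, 1.7]
eef_pos: [0.6193, -0.069, 0.0855]
ft_force: [2.0, -1.7, 1.2]
eef_pos: [0.6191, -0.069, 0.0843]
ft_force: [2.5, -0.7, 2.4]
eef_pos: [0.6191, -0.069, 0.0833]
ft_force: [2.1, -0.3, 3.4]
eef_pos: [0.6191, -0.069, 0.0823]
ft_force: [2.0, -0.0, 4.0]
eef_pos: [0.6191, -0.069, 0.0819]
ft_force: [-0.8, 0.6, 13.4]
```

The force rises softly from about 0.088 m to 4.0 N at 0.0823 m, then meets a hard stop, so the stroke is full. Retreat and hand in.

```bash
python3 -m creep '[[[0,0,4,0,0,0,0],[0,0,5,0,0,0,0],[0,0,10,0,0,0,0],[0,0,25,0,0,0,0],[0,0,30,0,0,0,0],[0,0,30,0,0,0,0],[0,0,0,0,0,0,0],[0,0,0,0,0,0,0]]]'
python3 - <<'E'
from h import *
print(env.close_job())
E
```

```text
t: 13.7
eef_pos: [0.619, -0.0689, 0.1862]
eef_rot: [0.693, 0.721, 0.0, 0.0]
ft_force: [-0.9, -0.1, -0.9]
opening: 0.0
gripper_force: 0.0
the job is handed in; nothing more can be done
None
```

The job is handed in, with no verdict returned: the long vial was rolled onto the line (about 1 mm off, roughly 1–3° askew), the button was pressed fully down twice and released (the second time to confirm full travel), and nothing else was seen to move.

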